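# Shut the medicine case and click its catch

### The arm

A 7-joint arm with a two-finger parallel gripper is mounted at the origin on the work surface. World frame = base frame: x ahead of the robot, y to its left, z up, the work surface at z = 0. Lengths are in m, angles in rad, forces in N, time in s.
With the tool pointing down it reaches from about 0.35 to 0.9 m from the base axis. Payload 7.2 kg.
Tool frame: the origin (TCP) lies at the very end of the fingers, on their centre line; the grasp point (between the pads) lies robot.grip_depth behind it (robot.grip_depth is the distance from the TCP to the grasp point, in m); z points along the fingers, y is the line along which they close (so a half turn about z gives the same grasp; the last joint's range is limited). The gripper opens to 88 mm and grips with 3 to 60 N. Pads are 20 mm wide; open, the fingers measure 115 mm over their backs; the gripper's body (75 mm by 178 mm) begins 61 mm behind the grasp point.
Start: joints at [-1.416, 0.411, -0.013, 1.596, 0.006, 1.134, -0.082], TCP at [0.138, 0.61, 0.223] pointing down, gripper open.
Joint ranges: [-2.95, 2.95], [-0.29, 1.99], [-1.47, 1.44], [0.14, 2.54], [-1.03, 4.17], [0.13, 1.85], [-2.86, 2.86]. Speed limits (rad/s): [2.39, 2.39, 3.01, 3.01, 3.14, 3.14, 3.14].

### API

Orientations are given as a unit quaternion [w, x, y, z].
In Python, from bench import robot gives the robot as it stands.
- The arm moves only by the tool move_arm, never from a script. Its argument "motion" is a list of rows, each an object with "linear": the shift along the tool's x, y, z in mm, a list of three; "turn": the turn about the tool's z in degrees. In form: [{"linear": [x, y, z], "turn": turn}, ...]. A call has 1 to 10 rows; each row shifts and turns the commanded pose from where the row before left it, along the tool's axes as they then stand; what a row does not reach is not made up. A row lasts 1/8 s, in which the tool goes at most 62.5 mm and 10.7 degrees, less where a joint would pass 70% of its speed; a pose out of reach is approached as far as the arm can. A call is refused whole if a number of a shift passes 62.5 or a number of a turn 10.7, either way. A call with a gripper value outside its range is refused whole. "fingers" is the closure, from 0 (fully open) to 1 (shut), set as the call begins (left out, the last holds). The fingers move at their own pace and stop on an object; "force" is the grip in N (left out, the last holds). Time passes only in rows, so rows that do not move let the fingers close. It gives the time, the measured TCP pose, the force, the opening and the grip force at its end, in the units of the state.
- robot.get_state(): the state, without advancing time (a new reading comes with each control period).
- robot.capture(name): name is "side" or "top"; returns a dict with "pixels" (480x640x3 uint8, red, green, blue), "intrinsics" (3x3 intrinsics, pixels), "dist_coeffs" ([k1, k2, p1, p2, k3] as OpenCV has them; the pictures are not rectified), "cam_to_world" (4x4, takes a point from camera to world coordinates). Camera axes: x right, y down, z forward; pixel columns grow to the right and rows downward; lengths in m; the calibration is good to about 2 mm. A picture is of the moment at which its call begins. There is no depth.
- robot.finish_job(): hands the job in; it is judged then, once.
Trained networks look in a picture, given as the dict that the camera call returned (one of the last four; its "shot" number tells which), for a name from the list of things; names that differ only in an ending like _2 or _b are one class to them, and where a whole thing is asked for, a point or a joint stands for the part that bears it (a point fixed in the world has none). Each returns a list of dicts, best first, with "confidence" (0 to 1); they miss things now and then, are a little off and sometimes report something else, mostly with a low value. They report only what shows in the picture. A call takes as long as a camera call.
- robot.masks_of(picture, query): "region" (480x640 bool, what is visible of it) and "extent" ([centre column, centre row, width, height] as shares, 0 to 1, of the picture: columns of its width, rows of its height, round what is visible of it).
- robot.tip_of(picture, query): "at" ([column, row] as shares, 0 to 1, of the picture: columns of its width, rows of its height: a listed point, or the origin of a listed thing).
The state is a dict: "t": time; "joint_pos": joint angles; "joint_velocities": joint speeds; "joint_torque": joint torques, N m; "position": TCP position; "orientation": TCP orientation; "ft_force": force on the tool from outside, world axes, zero at the start; "ft_torque": the same for the moment, N m; "opening": finger opening in m; "grasp_force": force on a finger pad.
Only numpy, scipy, OpenCV 4.12 (cv2) and the standard library are available. Lean on these libraries where they do the work, as an engineer would, in place of code of your own. Each camera call takes 0.05 s, during which the arm holds its last target. There are 200 camera calls.

### The job

The medicine case stands open with its lid leaning back. Push the lid over past upright and let go, so that it swings down by its own weight (do not carry it down); it comes to rest slightly ajar on its spring lifters. Then press the front of the lid down gently, never harder than 25 N, until the catch clicks and holds the lid down by itself, let go, and leave the things standing around where they are.

Things in the scene. Friction and masses are not known exactly. Their poses are not given: they have to be found in the camera images.
- case: White plastic medicine case fixed to the work surface, 280 x 220 mm, rim 80 mm high, full of vials. Origin: centre of its underside. Its own x runs along the hinge; its +y side carries the hinge, its -y side is the front with the catch.
- lid (a joint): Lid angle: 0 flat on the rim, 1.57 upright, more leans back. Starts leaning on its stop at 1.92. Let go below about 1.45 it swings down on its damped hinge, slowly at first, in 1 to 4 s, and rests ajar at about 0.117 (front 28 mm up) on two sprung lifters. It stays below 0.085 only once the catch has clicked. Mass 0.28 to 0.46 kg; pushing its top edge over takes 1 to 3 N.
- lid_hinge (a point): Middle of the hinge line, at the underside of the lid (80 mm above the work surface, 110 mm from the case's centre). Axes turn with the lid: own x along the hinge, own -y along the lid to its free edge, own z out of its outer (top) face.
- lid_edge (a point): Middle of the lid's free edge, on its outer (top) face, 242 mm from the hinge line. The lid is a flat grey plastic panel 290 mm wide (along the hinge), 242 mm long, 10 mm thick (12 mm over its middle field).
- press_spot (a point): Where to press: on the lid's top face above the catch, mid-width, 17 mm from the free edge. Clicks at about 3 to 9 N here. The catch height is set by hand, not measured: the front clicks home anywhere from 2 to 16 mm above the rim (0.01 to 0.068 rad; feel for it); a hard stop lies 1.5 mm below the click, and pressing on past it soon exceeds 25 N.
- jar_mid (a point): Centre of a coffee jar, 76 mm across, 110 mm high; bystander.
- cup_mid (a point): Centre of a paper cup, 72 mm across, 85 mm high; bystander.
- carton_mid (a point): Centre of a carton 70 x 120 x 90 mm; bystander.
- pill_bottle_mid (a point): Centre of a small white bottle 48 mm across, 85 mm high; bystander.

How it is judged:
On the way, in this order (a step that is already met when the one before it is completed fails the run):
1. the lid has swung down and lies ajar on its lifters, untouched (value of joint lid between 0.1 and 0.18 rad and contact force between each of the fingers, the arm and lid below 0.3 N), for 0.2 s.
2. the front of the lid is pressed down onto the catch (value of joint lid below 0.085 rad), for 0.2 s.
At the end, for the whole second after the job is handed in: The lid stays down by its catch (lid angle below 0.085 rad; unlatched it would rise to 0.117), at rest and untouched (value of joint lid below 0.085 rad and angular speed of lid below 0.05 rad/s and contact force between each of the fingers, the arm and lid below 0.3 N).
It fails at once if the lid is pushed or pressed harder than 25 N (contact force between any of the fingers, the arm and lid above 25 N).
It fails at once if the lid is carried down instead of swinging by its own weight (touched between 0.25 and 1.1 rad) (value of joint lid between 0.25 and 1.1 rad and contact force between any of the fingers, the arm and lid above 0.3 N).
It fails at once if a bystander is shifted by more than 30 mm (distance of any of jar_mid, cup_mid, carton_mid, pill_bottle_mid from where it was at the start of the episode above 0.03 m).
It also fails if it takes over 72 s, if anything falls off the work surface, if the arm or the gripper's body presses on something with over 40 N, if the wrist force passes 120 N, or if a joint passes its speed limit or range.

## Working session

There is one attempt and no reset: what is moved stays moved. The work goes in short steps, Python scripts to look and compute and a tool call to move; the robot and the scene stay as the last step left them, time stands still between calls to the robot, and variables do not carry over. Pictures are saved under pics/ and viewed, at most 10 in all, crops included, and the job is handed in when it is done.

Besides the shell and the picture viewer there is one more tool, called after ">>>" in YAML: its name, and indented under it one key for each argument. move_arm: Moves the arm, as the interface text tells. Its arguments: {"type":"object","properties":{"motion":{"type":"array","items":{"type":"object","properties":{"linear":{"type":"array","items":{"type":"number"}},"turn":{"type":"number"}}}},"fingers":{"type":"number"},"force":{"type":"number"}},"required":["motion"]}

```bash
mkdir -p pics
cat > h.py <<'E'
import numpy as np, cv2
from bench import robot
def ray(p,uv):
    K=np.array(p["intrinsics"]);d=np.array(p["dist_coeffs"]);T=np.array(p["cam_to_world"])
    n=cv2.undistortPoints(np.array([[uv]],float),K,d)[0,0]
    return T[:3,3],T[:3,:3]@np.array([n[0],n[1],1.])
def atz(p,uv,z):
    o,r=ray(p,uv);return o+r*(z-o[2])/r[2]
def tri(obs):
    A=np.zeros((3,3));b=np.zeros(3)
    for p,uv in obs:
        o,r=ray(p,uv);r=r/np.linalg.norm(r);M=np.eye(3)-np.outer(r,r);A+=M;b+=M@o
    return np.linalg.solve(A,b)
E
python3 - <<'E'
from h import *
P={}
for c in("side","top"):
    p=P[c]=robot.capture(c);cv2.imwrite(f"pics/{c}0.png",cv2.cvtColor(p["pixels"],cv2.COLOR_RGB2BGR))
    print(c,np.round(np.array(p["cam_to_world"]),2).tolist())
for q in("case","lid_hinge","lid_edge","press_spot","jar_mid","cup_mid","carton_mid","pill_bottle_mid"):
    ob=[]
    for c,p in P.items():
        r=robot.tip_of(p,q)
        for d in r[:2]: print(q,c,round(d["confidence"],2),np.round(np.array(d["at"])*[640,480]))
        if r: ob.append((p,np.array(r[0]["at"])*[640,480]))
    if len(ob)==2: print("   ",np.round(tri(ob),3))
    for o in ob: print("   z.05",np.round(atz(*o,.05),3))
s=robot.get_state();print(s["t"],s["position"],s["orientation"],s["ft_force"],robot.grip_depth)
E
```

```text
side [[-0.98, -0.16, 0.11, 0.37], [-0.19, 0.76, -0.62, 0.62], [0.01, -0.63, -0.78, 0.82], [0.0, 0.0, 0.0, 1.0]]
top [[0.02, -1.0, 0.09, 0.38], [-1.0, -0.02, -0.01, 0.02], [0.01, -0.09, -1.0, 1.44], [0.0, 0.0, 0.0, 1.0]]
case side 0.86 [325. 210.]
case top 0.7 [370. 256.]
    [ 0.481 -0.105 -0.004]
   z.05 [ 0.474 -0.057  0.05 ]
   z.05 [ 0.477 -0.1    0.05 ]
lid_hinge side 0.65 [304. 218.]
lid_hinge top 0.97 [326. 242.]
lid_hinge top 0.56 [182. 198.]
    [0.509 0.003 0.081]
   z.05 [ 0.518 -0.022  0.05 ]
   z.05 [0.508 0.002 0.05 ]
lid_edge side 0.84 [282. 173.]
lid_edge side 0.24 [280. 177.]
lid_edge top 0.9 [281. 218.]
    [0.527 0.092 0.295]
   z.05 [ 0.601 -0.154  0.05 ]
   z.05 [0.562 0.108 0.05 ]
press_spot side 0.76 [282. 176.]
press_spot side 0.52 [281. 174.]
press_spot top 0.88 [285. 221.]
    [0.528 0.085 0.281]
   z.05 [ 0.599 -0.144  0.05 ]
   z.05 [0.557 0.098 0.05 ]
jar_mid side 0.68 [405. 129.]
jar_mid top 0.72 [494. 325.]
    [ 0.318 -0.387  0.056]
   z.05 [ 0.312 -0.395  0.05 ]
   z.05 [ 0.323 -0.389  0.05 ]
cup_mid side 0.81 [295. 111.]
cup_mid side 0.74 [281. 176.]
cup_mid top 0.93 [506. 195.]
    [ 0.631 -0.424  0.043]
   z.05 [ 0.629 -0.414  0.05 ]
   z.05 [ 0.628 -0.421  0.05 ]
carton_mid side 0.6 [295. 434.]
carton_mid top 0.75 [138. 270.]
    [0.434 0.438 0.042]
   z.05 [0.431 0.439 0.05 ]
   z.05 [0.436 0.436 0.05 ]
pill_bottle_mid side 0.89 [212. 361.]
pill_bottle_mid side 0.53 [279. 171.]
pill_bottle_mid top 0.96 [182. 195.]
pill_bottle_mid top 0.61 [281. 219.]
    [0.613 0.344 0.04 ]
   z.05 [0.608 0.347 0.05 ]
   z.05 [0.612 0.342 0.05 ]
0.9 [0.13811203 0.60958473 0.22267941] [3.30454476e-06 1.11152237e-01 9.93803390e-01 4.85605983e-05] [ 0.1130843   0.44335286 -0.04575772] 0.0187
```

View pics/side0.png

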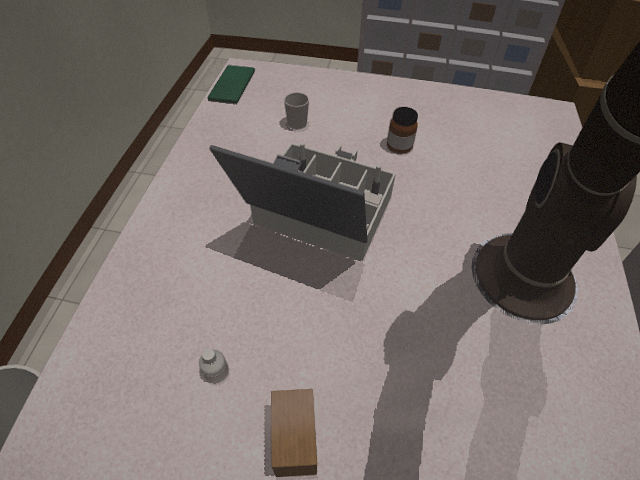

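View pics/top0.png

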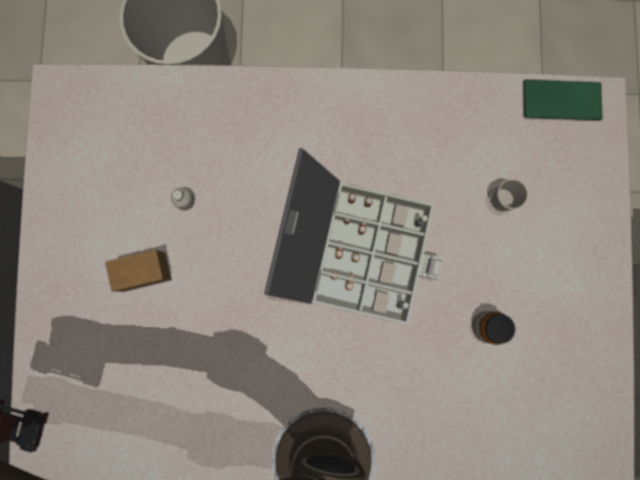

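>>> move_arm:
  motion:
    - {"linear":[-50,-36,-5],"turn":0}
    - {"linear":[-50,-36,-5],"turn":0}
    - {"linear":[-50,-36,-5],"turn":0}
    - {"linear":[-50,-36,-5],"turn":0}
    - {"linear":[-50,-36,-5],"turn":0}
    - {"linear":[-50,-36,-5],"turn":0}
    - {"linear":[-50,-36,-5],"turn":0}
    - {"linear":[-50,-36,-5],"turn":0}
    - {"linear":[-50,-32,-5],"turn":0}
    - {"linear":[-50,-32,-5],"turn":0}
  fingers: 1
  force: 20

```text
t: 2.15
position: [0.5491, 0.1544, 0.2732]
orientation: [0.0, 0.111, 0.994, 0.0]
ft_force: [-0.1, -0.2, 0.5]
opening: 0.0002
grasp_force: 0.0
```

>>> move_arm:
  motion:
    - {"linear":[0,0,0],"turn":0}
    - {"linear":[0,0,0],"turn":0}
    - {"linear":[0,0,0],"turn":0}

```text
t: 2.52
position: [0.547, 0.1574, 0.2725]
orientation: [-0.0, 0.11, 0.994, 0.0]
ft_force: [0.1, -0.1, -0.2]
opening: 0.0002
grasp_force: 0.0
```

Run:
```python
from h import *
p=robot.capture("side");cv2.imwrite("pics/side1.png",cv2.cvtColor(p["pixels"],cv2.COLOR_RGB2BGR))
s=robot.get_state();print(s)
```

```text
{'t': 2.575, 'joint_pos': array([-0.61227913,  0.278479  ,  0.31308049,  1.68457073, -0.09191927,
        1.19317246,  1.07414021]), 'joint_velocities': array([-2.26460233e-04, -6.03392234e-04,  5.93049584e-03, -1.10763349e-03,
        1.23780322e-05,  2.51130147e-04,  2.06134365e-03]), 'joint_torque': array([ 3.66341667e-01, -4.78115916e+01,  3.39909442e+00, -2.96913296e+01,
        5.65474707e-03,  7.08309026e-02, -9.38463636e-03]), 'position': array([0.54706274, 0.15737091, 0.27256547]), 'orientation': array([-2.63394102e-04,  1.09841132e-01,  9.93949092e-01,  2.43898773e-04]), 'ft_force': array([ 0.38243652,  0.6412665 , -0.27836029]), 'ft_torque': array([-0.01946731, -0.02146275,  0.02726766]), 'grasp_force': 0.0, 'opening': 0.0005713422466123505}
```

View pics/side1.png

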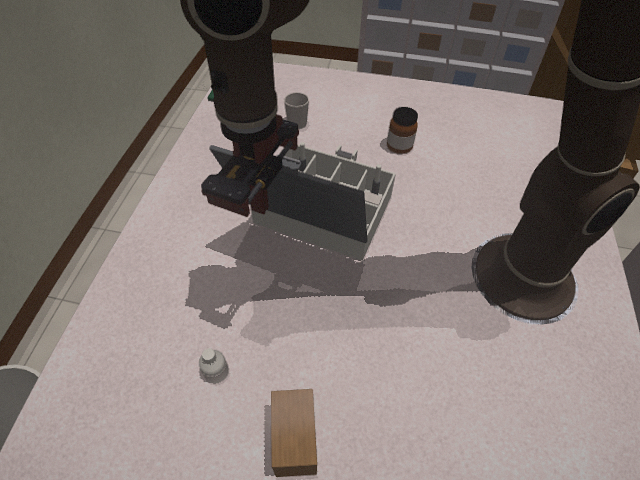

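>>> move_arm:
  motion:
    - {"linear":[0,-10,0]}
    - {"linear":[0,-10,0]}
    - {"linear":[0,-10,0]}
    - {"linear":[0,-10,0]}
    - {"linear":[0,-6,0]}
    - {"linear":[0,-6,0]}
    - {"linear":[0,-6,0]}
    - {"linear":[0,-6,0]}
    - {"linear":[0,-6,0]}
    - {"linear":[0,-6,0]}

```text
$.motion[0]: bad value
```

>>> move_arm:
  motion:
    - {"linear":[0,-6,0]}
    - {"linear":[0,-6,0]}
    - {"linear":[0,-6,0]}
    - {"linear":[0,-6,0]}
    - {"linear":[0,-6,0]}
    - {"linear":[0,-6,0]}
    - {"linear":[0,-6,0]}

```text
$.motion[0]: bad value
```

Turn is required.

>>> move_arm:
  motion:
    - {"linear":[0,-10,0],"turn":0}
    - {"linear":[0,-10,0],"turn":0}
    - {"linear":[0,-10,0],"turn":0}
    - {"linear":[0,-10,0],"turn":0}
    - {"linear":[0,-6,0],"turn":0}
    - {"linear":[0,-6,0],"turn":0}
    - {"linear":[0,-6,0],"turn":0}
    - {"linear":[0,-6,0],"turn":0}
    - {"linear":[0,-6,0],"turn":0}
    - {"linear":[0,-6,0],"turn":0}

```text
t: 3.82
position: [0.5311, 0.0814, 0.2727]
orientation: [0.0, 0.111, 0.994, 0.0]
ft_force: [1.2, 0.7, 1.2]
opening: 0.0005
grasp_force: 0.6
```

>>> move_arm:
  motion:
    - {"linear":[0,-6,0],"turn":0}
    - {"linear":[0,-6,0],"turn":0}
    - {"linear":[0,-6,0],"turn":0}
    - {"linear":[0,-6,0],"turn":0}
    - {"linear":[0,-6,0],"turn":0}
    - {"linear":[0,-6,0],"turn":0}
    - {"linear":[0,-6,0],"turn":0}

```text
t: 4.7
position: [0.5218, 0.0403, 0.2726]
orientation: [-0.0, 0.111, 0.994, -0.0]
ft_force: [0.7, 0.9, 0.6]
opening: 0.0004
grasp_force: 0.3
```

Run:
```python
from h import *
p=robot.capture("side");cv2.imwrite("pics/side2.png",cv2.cvtColor(p["pixels"],cv2.COLOR_RGB2BGR)[90:330,150:470].repeat(2,0).repeat(2,1))
```

```text
(no output)
```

View pics/side2.png

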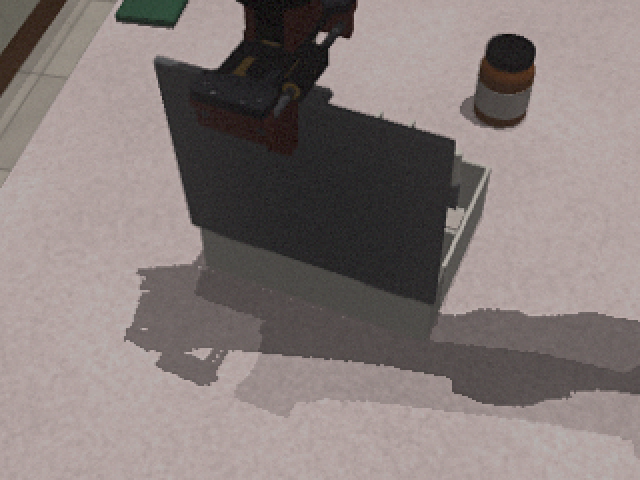

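>>> move_arm:
  motion:
    - {"linear":[0,-6,0],"turn":0}
    - {"linear":[0,-6,0],"turn":0}
    - {"linear":[0,-6,0],"turn":0}
    - {"linear":[0,-6,0],"turn":0}
    - {"linear":[0,-6,0],"turn":0}
    - {"linear":[0,-6,0],"turn":0}
    - {"linear":[0,-6,0],"turn":0}
    - {"linear":[0,-6,0],"turn":0}
    - {"linear":[0,-6,0],"turn":0}

```text
t: 5.88
position: [0.5099, -0.0124, 0.2726]
orientation: [-0.0, 0.111, 0.994, -0.0]
ft_force: [0.4, 0.3, -0.0]
opening: 0.0005
grasp_force: 0.0
```

>>> move_arm:
  motion:
    - {"linear":[0,10,0],"turn":0}
    - {"linear":[0,20,0],"turn":0}
    - {"linear":[0,20,0],"turn":0}

```text
t: 6.25
position: [0.5214, 0.0392, 0.2726]
orientation: [-0.0, 0.11, 0.994, 0.0]
ft_force: [0.9, -0.6, 0.4]
opening: 0.0003
grasp_force: 0.0
```

Run:
```python
from h import *
p=robot.capture("side");cv2.imwrite("pics/side3.png",cv2.cvtColor(p["pixels"],cv2.COLOR_RGB2BGR)[90:330,150:470].repeat(2,0).repeat(2,1))
```

```text
(no output)
```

View pics/side3.png

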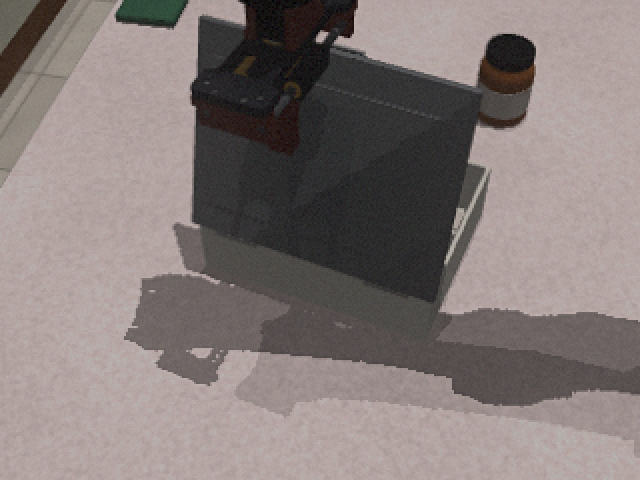

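The lid's top edge (now at rows ~20–90 of the crop) is past upright and clear of the fingers; I'll lift and let it fall.

>>> move_arm:
  motion:
    - {"linear":[0,5,-10],"turn":0}
    - {"linear":[0,5,-10],"turn":0}
    - {"linear":[0,0,-10],"turn":0}
    - {"linear":[0,0,-10],"turn":0}
    - {"linear":[0,0,0],"turn":0}
    - {"linear":[0,0,0],"turn":0}
    - {"linear":[0,0,0],"turn":0}
    - {"linear":[0,0,0],"turn":0}
    - {"linear":[0,0,0],"turn":0}
    - {"linear":[0,0,0],"turn":0}

```text
t: 7.55
position: [0.5232, 0.0465, 0.3126]
orientation: [-0.0, 0.111, 0.994, -0.0]
ft_force: [-0.1, 0.7, 0.1]
opening: 0.001
grasp_force: 0.0
```

>>> move_arm:
  motion:
    - {"linear":[0,0,0],"turn":0}
    - {"linear":[0,0,0],"turn":0}
    - {"linear":[0,0,0],"turn":0}
    - {"linear":[0,0,0],"turn":0}
    - {"linear":[0,0,0],"turn":0}
    - {"linear":[0,0,0],"turn":0}
    - {"linear":[0,0,0],"turn":0}
    - {"linear":[0,0,0],"turn":0}
    - {"linear":[0,0,0],"turn":0}
    - {"linear":[0,0,0],"turn":0}

```text
t: 8.8
position: [0.5232, 0.0466, 0.3126]
orientation: [-0.0, 0.111, 0.994, 0.0]
ft_force: [-0.7, 0.9, 0.1]
opening: 0.0005
grasp_force: 0.0
```

>>> move_arm:
  motion:
    - {"linear":[0,0,0],"turn":0}
    - {"linear":[0,0,0],"turn":0}
    - {"linear":[0,0,0],"turn":0}
    - {"linear":[0,0,0],"turn":0}
    - {"linear":[0,0,0],"turn":0}
    - {"linear":[0,0,0],"turn":0}
    - {"linear":[0,0,0],"turn":0}
    - {"linear":[0,0,0],"turn":0}
    - {"linear":[0,0,0],"turn":0}
    - {"linear":[0,0,0],"turn":0}

```text
t: 10.05
position: [0.5232, 0.0466, 0.3127]
orientation: [0.0, 0.111, 0.994, 0.0]
ft_force: [-0.2, -0.3, 0.6]
opening: 0.0004
grasp_force: 0.0
```

Run:
```python
from h import *
P={c:robot.capture(c) for c in("side","top")}
a=[cv2.cvtColor(P["side"]["pixels"],cv2.COLOR_RGB2BGR)[90:330,150:470],cv2.cvtColor(P["top"]["pixels"],cv2.COLOR_RGB2BGR)[130:370,230:550]]
cv2.imwrite("pics/s4.png",np.hstack(a))
for q in("lid_hinge","lid_edge","press_spot"):
    ob=[]
    for c,p in P.items():
        r=robot.tip_of(p,q)
        for d in r[:2]: 
            uv=np.array(d["at"])*[640,480];print(q,c,round(d["confidence"],2),np.round(uv),np.round(atz(p,uv,.115),3))
        if r: ob.append((p,np.array(r[0]["at"])*[640,480]))
    if len(ob)==2: print("   ",np.round(tri(ob),3))
s=robot.get_state();print(s["t"],s["position"],s["ft_force"])
```

```text
lid_hinge side 0.87 [305. 219.] [0.502 0.034 0.115]
lid_edge side 0.92 [346. 140.] [ 0.456 -0.236  0.115]
lid_edge top 0.84 [433. 262.] [ 0.462 -0.235  0.115]
    [ 0.459 -0.235  0.116]
press_spot side 0.98 [339. 146.] [ 0.471 -0.212  0.115]
press_spot top 0.6 [425. 262.] [ 0.462 -0.217  0.115]
    [ 0.467 -0.218  0.11 ]
10.45 [0.52323166 0.0465364  0.31265274] [-0.41778664 -0.27863307  0.55494681]
```

View pics/s4.png

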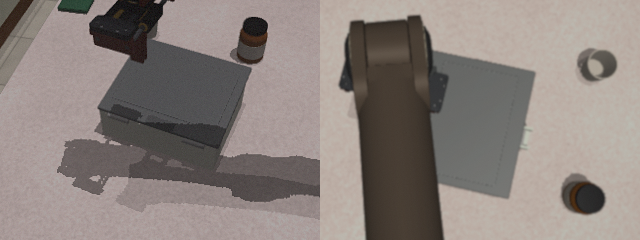

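The lid lies ajar on its lifters (grey panel flat, catch at (205,138) of the top crop), untouched. Moving over the press spot.

>>> move_arm:
  motion:
    - {"linear":[3,-40,0],"turn":0}
    - {"linear":[0,-40,0],"turn":0}
    - {"linear":[0,-40,10],"turn":0}
    - {"linear":[0,-40,20],"turn":0}
    - {"linear":[0,-40,20],"turn":0}
    - {"linear":[0,-40,30],"turn":0}
    - {"linear":[0,-34,30],"turn":0}
    - {"linear":[0,0,30],"turn":0}
    - {"linear":[0,0,20],"turn":0}
    - {"linear":[0,0,10],"turn":0}

```text
t: 11.7
position: [0.4593, -0.2199, 0.1417]
orientation: [-0.001, 0.111, 0.994, 0.0]
ft_force: [-0.6, -0.0, 0.2]
opening: 0.0003
grasp_force: 0.0
```

Run:
```python
from h import *
p=robot.capture("side");cv2.imwrite("pics/s5.png",cv2.cvtColor(p["pixels"],cv2.COLOR_RGB2BGR)[60:300,180:500].repeat(2,0).repeat(2,1))
s=robot.get_state();print(s["t"],s["position"],s["ft_force"])
```

```text
11.75 [ 0.45917349 -0.21968894  0.14108826] [-0.39105489 -0.10723199 -0.12031449]
```

View pics/s5.png

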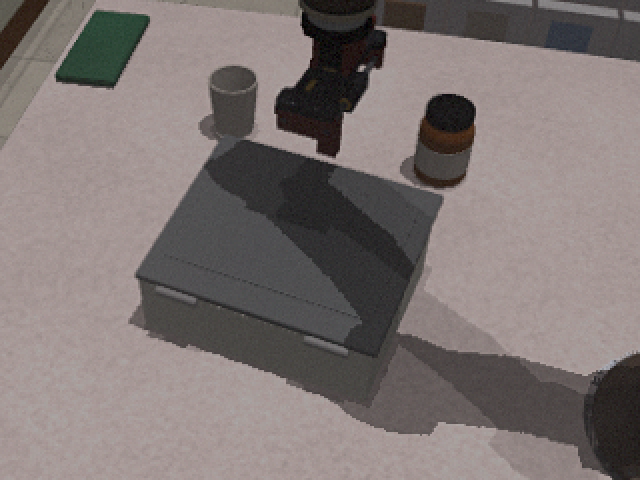

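Tip at crop (328,152), hanging just above the lid's front at mid-width. Descending gently.

>>> move_arm:
  motion:
    - {"linear":[0,0,6],"turn":0}
    - {"linear":[0,0,6],"turn":0}
    - {"linear":[0,0,4],"turn":0}
    - {"linear":[0,0,2],"turn":0}
    - {"linear":[0,0,2],"turn":0}
    - {"linear":[0,0,2],"turn":0}
    - {"linear":[0,0,2],"turn":0}
    - {"linear":[0,0,2],"turn":0}

```text
t: 12.75
position: [0.4598, -0.2201, 0.1166]
orientation: [0.0, 0.111, 0.994, -0.0]
ft_force: [0.2, -0.1, 1.9]
opening: 0.0003
grasp_force: 0.9
```

>>> move_arm:
  motion:
    - {"linear":[0,0,1],"turn":0}
    - {"linear":[0,0,1],"turn":0}
    - {"linear":[0,0,1],"turn":0}
    - {"linear":[0,0,0],"turn":0}

```text
t: 13.25
position: [0.4598, -0.2202, 0.1137]
orientation: [0.0, 0.111, 0.994, -0.0]
ft_force: [-0.9, -1.0, 2.2]
opening: 0.0005
grasp_force: 1.1
```

>>> move_arm:
  motion:
    - {"linear":[0,0,1],"turn":0}
    - {"linear":[0,0,1],"turn":0}
    - {"linear":[0,0,1],"turn":0}
    - {"linear":[0,0,1],"turn":0}
    - {"linear":[0,0,0],"turn":0}

```text
t: 13.88
position: [0.4598, -0.2201, 0.1096]
orientation: [0.0, 0.111, 0.994, -0.0]
ft_force: [-0.8, -2.0, 2.6]
opening: 0.0006
grasp_force: 1.4
```

>>> move_arm:
  motion:
    - {"linear":[0,0,1],"turn":0}
    - {"linear":[0,0,0],"turn":0}

```text
t: 14.12
position: [0.4599, -0.2201, 0.1087]
orientation: [0.0, 0.111, 0.994, -0.0]
ft_force: [-0.2, -1.9, 3.6]
opening: 0.0
grasp_force: 1.5
```

>>> move_arm:
  motion:
    - {"linear":[0,0,1],"turn":0}
    - {"linear":[0,0,0],"turn":0}

```text
t: 14.38
position: [0.4598, -0.2202, 0.1077]
orientation: [0.0, 0.111, 0.994, -0.0]
ft_force: [-0.0, -3.0, 3.7]
opening: 0.0009
grasp_force: 2.0
```

>>> move_arm:
  motion:
    - {"linear":[0,0,0.7],"turn":0}
    - {"linear":[0,0,0],"turn":0}

```text
t: 14.62
position: [0.4598, -0.2203, 0.1072]
orientation: [0.0, 0.111, 0.994, -0.0]
ft_force: [-0.6, -1.9, 6.6]
opening: 0.0006
grasp_force: 3.1
```

>>> move_arm:
  motion:
    - {"linear":[0,0,0.7],"turn":0}
    - {"linear":[0,0,0],"turn":0}

```text
t: 14.88
position: [0.4598, -0.2203, 0.1065]
orientation: [0.0, 0.111, 0.994, -0.0]
ft_force: [-0.3, -2.3, 6.5]
opening: 0.0005
grasp_force: 3.0
```

>>> move_arm:
  motion:
    - {"linear":[0,0,0.6],"turn":0}
    - {"linear":[0,0,0],"turn":0}

```text
t: 15.12
position: [0.4598, -0.2204, 0.1058]
orientation: [0.0, 0.111, 0.994, -0.0]
ft_force: [-2.3, -2.7, 5.6]
opening: 0.0004
grasp_force: 2.6
```

>>> move_arm:
  motion:
    - {"linear":[0,0,0.5],"turn":0}
    - {"linear":[0,0,0],"turn":0}

```text
t: 15.38
position: [0.4598, -0.2205, 0.1054]
orientation: [0.0, 0.111, 0.994, -0.0]
ft_force: [-2.1, -3.1, 5.3]
opening: 0.0005
grasp_force: 2.8
```

>>> move_arm:
  motion:
    - {"linear":[0,0,0.5],"turn":0}
    - {"linear":[0,0,0],"turn":0}

```text
t: 15.62
position: [0.4598, -0.2205, 0.1049]
orientation: [0.0, 0.111, 0.994, -0.0]
ft_force: [-1.3, -3.7, 5.9]
opening: 0.0001
grasp_force: 3.0
```

>>> move_arm:
  motion:
    - {"linear":[0,0,0.5],"turn":0}
    - {"linear":[0,0,0],"turn":0}

```text
t: 15.88
position: [0.4598, -0.2206, 0.1044]
orientation: [0.0, 0.111, 0.994, -0.0]
ft_force: [-1.6, -3.1, 6.7]
opening: 0.0007
grasp_force: 3.2
```

>>> move_arm:
  motion:
    - {"linear":[0,0,0.5],"turn":0}
    - {"linear":[0,0,0],"turn":0}

```text
t: 16.12
position: [0.4598, -0.2206, 0.104]
orientation: [0.0, 0.111, 0.994, -0.0]
ft_force: [-2.1, -3.6, 6.8]
opening: 0.0005
grasp_force: 3.3
```

>>> move_arm:
  motion:
    - {"linear":[0,0,0.5],"turn":0}
    - {"linear":[0,0,0],"turn":0}

```text
t: 16.38
position: [0.4598, -0.2207, 0.1035]
orientation: [0.0, 0.111, 0.994, -0.0]
ft_force: [-2.5, -3.3, 7.1]
opening: 0.0006
grasp_force: 3.5
```

>>> move_arm:
  motion:
    - {"linear":[0,0,0.5],"turn":0}
    - {"linear":[0,0,0],"turn":0}

```text
t: 16.62
position: [0.4598, -0.2207, 0.103]
orientation: [0.0, 0.111, 0.994, -0.0]
ft_force: [-2.1, -3.9, 7.6]
opening: 0.0007
grasp_force: 3.5
```

>>> move_arm:
  motion:
    - {"linear":[0,0,0.5],"turn":0}
    - {"linear":[0,0,0],"turn":0}

```text
t: 16.88
position: [0.4597, -0.2207, 0.1025]
orientation: [0.0, 0.111, 0.994, -0.0]
ft_force: [-2.0, -3.4, 7.5]
opening: 0.0002
grasp_force: 3.6
```

>>> move_arm:
  motion:
    - {"linear":[0,0,0.5],"turn":0}
    - {"linear":[0,0,0],"turn":0}

```text
t: 17.12
position: [0.4598, -0.2208, 0.102]
orientation: [0.0, 0.111, 0.994, -0.0]
ft_force: [-1.3, -3.7, 7.3]
opening: 0.0005
grasp_force: 3.6
```

>>> move_arm:
  motion:
    - {"linear":[0,0,0.5],"turn":0}
    - {"linear":[0,0,0],"turn":0}

```text
t: 17.38
position: [0.4597, -0.2209, 0.1016]
orientation: [0.0, 0.111, 0.994, -0.0]
ft_force: [-3.0, -3.9, 7.9]
opening: 0.0003
grasp_force: 3.9
```

>>> move_arm:
  motion:
    - {"linear":[0,0,0.5],"turn":0}
    - {"linear":[0,0,0],"turn":0}

```text
t: 17.62
position: [0.4598, -0.2209, 0.1011]
orientation: [0.0, 0.111, 0.994, -0.0]
ft_force: [-1.6, -4.5, 8.8]
opening: 0.0004
grasp_force: 4.1
```

>>> move_arm:
  motion:
    - {"linear":[0,0,0.5],"turn":0}
    - {"linear":[0,0,0],"turn":0}

```text
t: 17.88
position: [0.4597, -0.2209, 0.1005]
orientation: [0.0, 0.111, 0.994, -0.0]
ft_force: [-1.7, -4.8, 8.0]
opening: 0.0007
grasp_force: 3.4
```

>>> move_arm:
  motion:
    - {"linear":[0,0,0.5],"turn":0}
    - {"linear":[0,0,0],"turn":0}

```text
t: 18.12
position: [0.4597, -0.2208, 0.0999]
orientation: [0.0, 0.111, 0.994, -0.0]
ft_force: [-1.0, -2.3, 6.4]
opening: 0.0003
grasp_force: 2.7
```

>>> move_arm:
  motion:
    - {"linear":[0,0,0.5],"turn":0}
    - {"linear":[0,0,0],"turn":0}

```text
t: 18.38
position: [0.4598, -0.2206, 0.0993]
orientation: [0.0, 0.111, 0.994, -0.0]
ft_force: [-0.8, -3.4, 5.2]
opening: 0.0008
grasp_force: 2.4
```

>>> move_arm:
  motion:
    - {"linear":[0,0,0.4],"turn":0}
    - {"linear":[0,0,0],"turn":0}

```text
t: 18.62
position: [0.4598, -0.2204, 0.0989]
orientation: [0.0, 0.111, 0.994, -0.0]
ft_force: [-0.3, -2.6, 4.3]
opening: 0.0004
grasp_force: 2.1
```

>>> move_arm:
  motion:
    - {"linear":[0,0,0.4],"turn":0}
    - {"linear":[0,0,0],"turn":0}

```text
t: 18.88
position: [0.4598, -0.2201, 0.0984]
orientation: [0.0, 0.111, 0.994, -0.0]
ft_force: [-0.1, -3.0, 4.3]
opening: 0.0004
grasp_force: 2.0
```

>>> move_arm:
  motion:
    - {"linear":[0,0,0.4],"turn":0}
    - {"linear":[0,0,0],"turn":0}

```text
t: 19.12
position: [0.4598, -0.22, 0.0979]
orientation: [0.0, 0.111, 0.994, -0.0]
ft_force: [-0.8, -3.3, 5.4]
opening: 0.0007
grasp_force: 2.0
```

>>> move_arm:
  motion:
    - {"linear":[0,0,0.4],"turn":0}
    - {"linear":[0,0,0],"turn":0}

```text
t: 19.38
position: [0.4598, -0.22, 0.0975]
orientation: [0.0, 0.111, 0.994, -0.0]
ft_force: [0.4, -3.5, 4.7]
opening: 0.0009
grasp_force: 2.0
```

>>> move_arm:
  motion:
    - {"linear":[0,0,0.3],"turn":0}
    - {"linear":[0,0,0],"turn":0}

```text
t: 19.62
position: [0.4598, -0.2199, 0.0972]
orientation: [-0.0, 0.111, 0.994, 0.0]
ft_force: [0.2, -2.4, 3.5]
opening: 0.0006
grasp_force: 1.8
```

>>> move_arm:
  motion:
    - {"linear":[0,0,0.4],"turn":0}
    - {"linear":[0,0,0],"turn":0}

```text
t: 19.88
position: [0.4598, -0.2197, 0.0967]
orientation: [-0.0, 0.111, 0.994, 0.0]
ft_force: [-0.3, -2.0, 2.1]
opening: 0.0007
grasp_force: 1.4
```

>>> move_arm:
  motion:
    - {"linear":[0,0,0.4],"turn":0}
    - {"linear":[0,0,0],"turn":0}

```text
t: 20.12
position: [0.4597, -0.2197, 0.0963]
orientation: [-0.0, 0.111, 0.994, 0.0]
ft_force: [1.0, -1.0, 3.0]
opening: 0.0007
grasp_force: 1.3
```

>>> move_arm:
  motion:
    - {"linear":[0,0,0.4],"turn":0}
    - {"linear":[0,0,0],"turn":0}

```text
t: 20.38
position: [0.4597, -0.2197, 0.0961]
orientation: [-0.0, 0.111, 0.994, 0.0]
ft_force: [0.2, -0.2, 5.0]
opening: 0.0003
grasp_force: 2.6
```

>>> move_arm:
  motion:
    - {"linear":[0,0,0.4],"turn":0}
    - {"linear":[0,0,0],"turn":0}

```text
t: 20.62
position: [0.4597, -0.2197, 0.0957]
orientation: [-0.0, 0.111, 0.994, 0.0]
ft_force: [-0.7, 0.4, 5.2]
opening: 0.0007
grasp_force: 2.6
```

>>> move_arm:
  motion:
    - {"linear":[0,0,0.4],"turn":0}
    - {"linear":[0,0,0],"turn":0}

```text
t: 20.88
position: [0.4597, -0.2197, 0.0953]
orientation: [-0.0, 0.111, 0.994, 0.0]
ft_force: [-0.9, -0.5, 5.2]
opening: 0.0006
grasp_force: 2.6
```

>>> move_arm:
  motion:
    - {"linear":[0,0,0.4],"turn":0}
    - {"linear":[0,0,0],"turn":0}

```text
t: 21.12
position: [0.4597, -0.2197, 0.0949]
orientation: [-0.0, 0.111, 0.994, 0.0]
ft_force: [-1.3, -0.3, 5.5]
opening: 0.0002
grasp_force: 2.7
```

>>> move_arm:
  motion:
    - {"linear":[0,0,0.4],"turn":0}
    - {"linear":[0,0,0],"turn":0}

```text
t: 21.38
position: [0.4597, -0.2198, 0.0947]
orientation: [-0.0, 0.111, 0.994, 0.0]
ft_force: [-0.1, 0.3, 6.6]
opening: 0.0005
grasp_force: 3.6
```

>>> move_arm:
  motion:
    - {"linear":[0,0,0.3],"turn":0}
    - {"linear":[0,0,0],"turn":0}

```text
t: 21.62
position: [0.4597, -0.2198, 0.0946]
orientation: [-0.0, 0.111, 0.994, 0.0]
ft_force: [-1.6, 0.1, 10.4]
opening: 0.0006
grasp_force: 5.0
```

The stop is felt (force up, position stalling at 0.0946), 1.5 mm below the click. Releasing.

>>> move_arm:
  motion:
    - {"linear":[0,0,-2],"turn":0}
    - {"linear":[0,0,-3],"turn":0}
    - {"linear":[0,0,-8],"turn":0}
    - {"linear":[0,0,-20],"turn":0}
    - {"linear":[0,0,-40],"turn":0}
    - {"linear":[0,0,-40],"turn":0}
    - {"linear":[0,0,0],"turn":0}
    - {"linear":[0,0,0],"turn":0}

```text
t: 22.62
position: [0.4594, -0.2196, 0.2067]
orientation: [-0.0, 0.111, 0.994, 0.0]
ft_force: [-0.1, -0.9, -0.5]
opening: 0.0002
grasp_force: 0.0
```

Run:
```python
from h import *
P={c:robot.capture(c) for c in("side","top")}
a=[cv2.cvtColor(P["side"]["pixels"],cv2.COLOR_RGB2BGR)[60:300,180:500],cv2.cvtColor(P["top"]["pixels"],cv2.COLOR_RGB2BGR)[130:370,230:550]]
cv2.imwrite("pics/s6.png",np.hstack(a))
for q in("lid_edge","press_spot"):
    for c,p in P.items():
        for d in robot.tip_of(p,q)[:1]: print(q,c,round(d["confidence"],2),np.round(np.array(d["at"])*[640,480],1))
```

```text
lid_edge side 0.64 [342.1 148.8]
lid_edge top 0.56 [428.7 263.9]
press_spot side 0.57 [340.4 152.1]
press_spot top 0.64 [423.9 259.9]
```

View pics/s6.png

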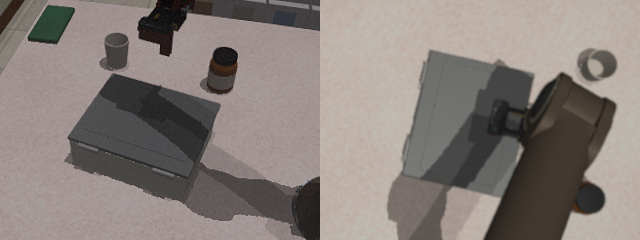

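The lid's front corners are about 5 px lower than when ajar ((113,74) and (219,103) in the side crop). So the catch is holding it with the fingers clear, and the bystanders are in place.

```bash
python3 -c "
from bench import robot
print(robot.finish_job())"
```

```text
the job is handed in; nothing more can be done
None
```

I pushed the lid past upright and it swung down on its own. I then pressed the front until the catch appeared to click, with the reported force staying at about 10 N. The last picture shows the lid held down with the fingers clear and the cup and jar in place. I handed the job in, but it returned no verdict.

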